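Bolt the test box's cover shut

ROBOT

A 7-joint arm with a two-finger parallel gripper is mounted at the origin on the work surface. World frame = base frame: x ahead of the robot, y to its left, z up, the work surface at z = 0. Lengths are in m, angles in rad, forces in N, time in s.
With the tool pointing down it reaches from about 0.425 to 0.925 m from the base axis. Payload 6.8 kg.
Tool frame: the origin (TCP) lies at the very end of the fingers, on their centre line; the grasp point (between the pads) lies 19 mm behind it; z points along the fingers, y is the line along which they close (so a half turn about z gives the same grasp; the last joint's range is limited). The gripper opens to 85 mm and grips with 20 to 120 N. Pads are 22 mm wide; open, the fingers measure 114 mm over their backs; the gripper's body (76 mm by 85 mm) begins 54 mm behind the grasp point. The pads swing forward as they close: fully open they stand 13 mm farther back than shut.
Start: joints at [1.24, 0.477, 0.022, 1.555, -0.011, 1.109, -0.083], TCP at [0.149, -0.658, 0.206] pointing down, gripper open.
Joint ranges: [-2.96, 2.96], [-0.34, 2.1], [-1.41, 1.46], [0.24, 2.44], [-1.37, 4.51], [0.17, 1.92], [-2.96, 2.96]. Speed limits (rad/s): [2.39, 2.39, 3.14, 3.14, 3.14, 3.14, 3.14].

INTERFACE

Orientations are given as a rotation vector (axis times angle).
In Python, from bench import monitor, optics, r gives the robot as it stands.
- The arm moves only by the shell command python3 -m crank 'ROWS' [OPENING] [FORCE]. ROWS is JSON, a list of rows, each a list of 2 entries, a list of its own where there are three numbers: the shift along the tool's x, y, z in cm, then the turn, a rotation vector about the tool's x, y, z in rad. A call has 1 to 5 rows; each row shifts and turns the commanded pose from where the row before left it, along the tool's axes as they then stand; what a row does not reach is not made up. A row lasts 1/10 s, in which the tool goes at most 50 mm and 8.59 degrees, less where a joint would pass 70% of its speed; a pose out of reach is approached as far as the arm can. A call is refused whole if a number of a shift passes 5 or a number of a turn 0.15, either way. A call with a gripper value outside its range is refused whole. OPENING is the finger opening in cm, from 0 to 8.54, set as the call begins (- or left out, the last holds). The fingers move at their own pace and stop on an object; FORCE is the grip in N (left out, the last holds). Time passes only in rows, so rows that do not move let the fingers close. It gives the time, the measured TCP pose, the force, the opening and the grip force at its end, in the units of the state.
- monitor.get_obs(): the state, without advancing time (a new reading comes with each control period).
- optics.grab_frame(name): name is "scene" or "side" or "wrist"; returns (picture, depth): 400x640x3 uint8, red, green, blue; 400x640 float32, m along the optical axis (not along the pixel's ray), 0 where there is no reading.
- optics.camera_model(name): a dict with "vertical_fov" (degrees; the focal length in pixels is half the picture's height over the tangent of half this angle, whatever the lens; pixels are square), "cx", "cy" (the principal point, pixels), "R" (3x3) and "t" (3): a world point X has camera coordinates R X + t; the wrist camera has in their place "hand_eye" (4x4, takes a point from camera to tool coordinates, whose origin is the TCP and whose axes are the flange's). Camera axes: x right, y down, z forward; pixel columns grow to the right and rows downward; lengths in m; the calibration is good to about 2 mm. A picture is of the moment at which its call begins: read the wrist's pose just before it. camera_model takes no time and is no camera call.
- r.hand_in(): hands the job in; it is judged then, once.
The state is a dict: "clock": time; "joints": joint angles; "qvel": joint speeds; "tau": joint torques, N m; "tcp_pos": TCP position; "orientation": TCP orientation; "contact_force": force on the tool from outside, world axes, zero at the start; "moment": the same for the moment, N m; "grip_width": finger opening in m; "gripper_force": force on a finger pad.
Only numpy, scipy, OpenCV 4.12 (cv2) and the standard library are available. Lean on these libraries where they do the work, as an engineer would, in place of code of your own. Each camera call takes 0.05 s, during which the arm holds its last target. There are 200 camera calls.

TASK

The test box's cover is riding up on its springy seal. Bolt it shut: press the cover down, slide the barrel bolt across into its keeper to where the ball handle can drop into the keeper's notch, lay the handle right down in the notch and let go, so that the bolt holds the cover down. Find the notch by feel: never force the bolt or its handle hard against the keeper, and leave the things lying around undisturbed.

Things in the scene. Friction and masses are not known exactly. Their poses are not given: they have to be found in the camera images.
- enclosure: grey sheet-steel test box fixed to the bench, 240 (x) x 380 (y) x 100 mm high; origin under its centre, z up. Its top is a hinged cover with a window from the -y end to y = +50 mm, then a fixed deck at the same height. The bolt lies along y at x = 0 and slides to +y, from the cover over the deck. Its handle is laid down to the box's -x side
- cover (a joint): cover's angle on its hinge at the box's -y end, rad: 0 = fully down (hard stop), grows as it rises. Unbolted it rides on a seal at 0.035 +- 0.006, lifting the bolt about 8 mm; pressing it down takes 0 rising to 10 N at the handle. Unless it is within 3 mm of down at the bolt, the nose butts on the keeper's eye. Held by the bolt it stays below about 0.013
- bolt_set: barrel bolt on the cover: steel plate 40 x 109 mm, two strap guides 31 mm high, a round rod 12 mm thick in them with its axis 20 mm above the cover. Origin on the cover's top under the handle's place at travel 0; y is the sliding direction, z normal to the cover. The rod's round nose ends 24 mm ahead of the handle
- slide (a joint): travel of the rod, m: 0 = fully drawn back, grows towards the keeper (+y of the box), at most 0.066. Starts at 0 to 0.007. Friction 3 to 6 N. It stops where the handle's stem meets the keeper's eye, somewhere from 0.0375 to 0.0575, not known beforehand; the handle stands over the middle of the notch 0.0065 before that stop
- handle (a joint): handle's angle about the rod's axis, rad: 0 = upright, 1.57 = lying level to the box's -x side (end of its travel). Starts within 0.2 of upright and stays where it is put (friction 0.06 N m). In the notch it goes right down to 1.57; over the keeper's side plate it is stopped at about 0.9
- knob (a point): centre of the steel ball, 18 mm across, at the handle's end: 46 mm from the rod's axis, on a stem 7 mm square. A hard pinch keeps it from turning: push it over. With the cover down it is 66 mm above the deck when upright; laid down, 20 mm above the deck and 46 mm to the box's -x side of the rod's axis
- keeper: keeper's fixed steel base, 62 x 80 mm, on the deck; origin on the deck under the rod's line, at (0, 95, 100) mm of the box, y the sliding direction. The keeper's upper part is clamped on it through oval slots, set anywhere from y = -10 to +10 mm: this setting S is not measured and must be felt for or seen. Push bolt or handle against the keeper with less than 20 N
- keeper_eye (a point): marks the middle of the strap eye, on the rod's line 20 mm above the deck, as if S were 0 (it does not follow S). The eye takes the nose: 16 mm wide and 16 mm long (along y), roof 27.5 mm above the deck inside, 31.5 mm outside. Its near face is at y = S in the keeper's frame; the handle's stem stops against that face
- keeper_notch (a point): marks the notch's middle as if S were 0 (it does not follow S), 20 mm above the deck. The notch is open-topped, in a side plate 4 mm thick and 32 mm high, 18 to 22 mm to the box's -x side of the rod's axis; it is 10.5 mm wide, from y = S-15.25 to S-4.75 mm, its floor 14.5 mm above the deck. The plate runs on 18 mm before it and 20 mm after it
- spool: blue solder spool, 48 mm in diameter, 40 mm high, standing on the deck; origin under its centre. Leave alone
- flux_tin: low white tin with yellow lid, 49 mm in diameter, 28 mm high, on the deck; origin under its centre. Leave alone
- multimeter: red multimeter 145 x 75 x 34 mm lying on the bench beside the box's -y end; origin under its centre. Leave alone
- parts_tray: yellow parts tray 110 x 80 x 22 mm on the bench beside the box's +y end; origin under its centre. Leave alone
- screwdriver: screwdriver 170 mm long lying on the bench in front of the box; origin under its middle. Leave alone
- phone: black phone 75 x 155 x 9 mm on the bench behind the box; origin under its centre. Leave alone

How it is judged:
By the outcome, as a careful person would: the job done as asked, in the order asked, and still so for the second after the job is handed in, with the robot touching nothing.
It also fails if it takes over 61 s, if anything falls off the work surface, if the arm or the gripper's body presses on something with over 40 N, if the wrist force passes 120 N, or if a joint passes its speed limit or range.

## Working session

There is one attempt and no reset: what is moved stays moved. The work goes in short steps, Python scripts to look and compute and a shell command to move; the robot and the scene stay as the last step left them, time stands still between calls to the robot, and variables do not carry over. Pictures are saved under pics/ and viewed, at most 10 in all, crops included, and the job is handed in when it is done.

```bash
ls; mkdir -p pics; cat > h.py <<'E'
import numpy as np, cv2
from bench import monitor, optics, r
def cam(n):
    m=optics.camera_model(n); f=200/np.tan(np.radians(m["vertical_fov"])/2); return m,f
def grab(n,name=None):
    o=monitor.get_obs(); p,d=optics.grab_frame(n)
    np.savez('pics/%s.npz'%(name or n),p=p,d=d,pos=o['tcp_pos'],rv=o['orientation'])
    return p,d
def world(n,u,v,z,name=None):
    m,f=cam(n); c=np.array([(u-m['cx'])/f*z,(v-m['cy'])/f*z,z])
    if n!='wrist': return np.array(m['R']).T@(c-np.array(m['t']))
    D=np.load('pics/%s.npz'%(name or n)); H=np.array(m['hand_eye']); R=cv2.Rodrigues(D['rv'].astype(float))[0]
    return R@(H[:3,:3]@c+H[:3,3])+D['pos']
def cloud(n,name=None):
    D=np.load('pics/%s.npz'%(name or n)); d=D['d']; m,f=cam(n)
    v,u=np.mgrid[:400,:640]; c=np.stack([(u-m['cx'])/f*d,(v-m['cy'])/f*d,d],-1)
    if n!='wrist': X=(c-np.array(m['t']))@np.array(m['R'])
    else:
        H=np.array(m['hand_eye']); R=cv2.Rodrigues(D['rv'].astype(float))[0]
        X=(c@H[:3,:3].T+H[:3,3])@R.T+D['pos']
    X[d==0]=np.nan; return D['p'],X
E
python3 - <<'E'
from h import *
o=monitor.get_obs(); print(o)
a,_=grab('scene');b,_=grab('side')
for n in('scene','side'): print(n,optics.camera_model(n))
print(optics.camera_model('wrist'))
cv2.imwrite('pics/a.png',a[...,::-1]);cv2.imwrite('pics/b.png',b[...,::-1])
E
```

```text
pics
{'clock': 0.0, 'joints': array([ 1.23991517,  0.47782142,  0.02237564,  1.55643908, -0.01152033,
        1.10933871, -0.08308393]), 'qvel': array([-1.21116831e-03, -4.90761025e-04, -3.93374264e-04,  7.68551994e-04,
        5.68703939e-05, -8.79894925e-04,  3.50309271e-04]), 'tau': array([ 2.82235760e-04, -5.96450472e+01,  1.60754666e+00, -2.81194907e+01,
        1.24232116e-02,  9.33530799e-03,  3.24925929e-05]), 'tcp_pos': array([ 0.14895893, -0.65769543,  0.20501741]), 'orientation': array([-3.12028875e+00, -3.49010478e-01,  5.43536595e-04]), 'contact_force': array([ 0.17056456, -1.17287234,  0.49417239]), 'moment': array([-0.02000722, -0.00257272, -0.05589531]), 'gripper_force': 0.0, 'grip_width': 0.08553192000777687}
scene {'vertical_fov': 47.56836987452515, 'cx': 316.0809069311935, 'cy': 201.48662167778653, 'R': array([[-0.80885557,  0.58786534, -0.01292352],
       [ 0.37749155,  0.50229591, -0.77794533],
       [-0.45083566, -0.63412393, -0.62819905]]), 't': array([ 0.47670755, -0.13870281,  1.41195511])}
side {'vertical_fov': 52.26892622163656, 'cx': 317.9230357776607, 'cy': 204.42698872320605, 'R': array([[ 0.72962606, -0.68378831, -0.00890785],
       [-0.51090404, -0.53640143, -0.67175186],
       [ 0.45455789,  0.49467873, -0.74072268]]), 't': array([-0.43289126,  0.37271701,  0.82252621])}
{'vertical_fov': 65.03955330782927, 'cx': 317.8174228460353, 'cy': 203.40289264617564, 'hand_eye': array([[ 4.56777252e-05, -9.59112792e-01, -2.83024116e-01,
         7.25963723e-02],
       [ 9.99999918e-01, -7.01611184e-05,  3.99153787e-04,
         1.30932067e-03],
       [-4.02690791e-04, -2.83024111e-01,  9.59112710e-01,
        -1.68666896e-01],
       [ 0.00000000e+00,  0.00000000e+00,  0.00000000e+00,
         1.00000000e+00]])}
```

View pics/a.png

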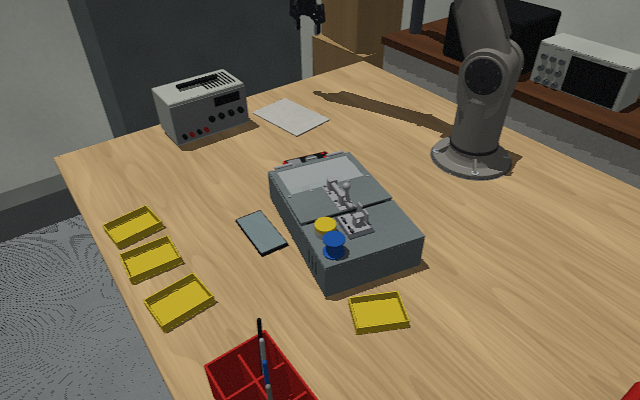

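View pics/b.png

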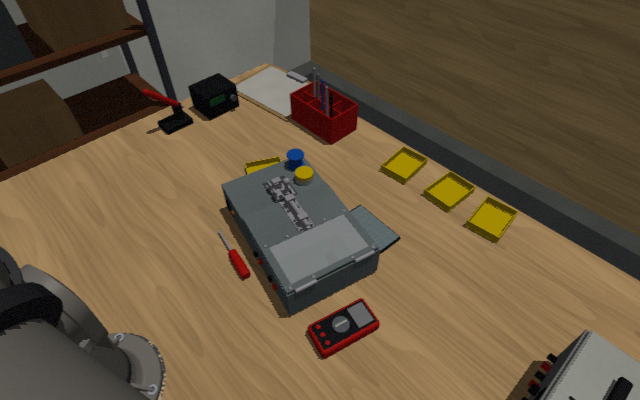

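The scene picture shows the box at about (345,215), its keeper at (352,222), the knob near (346,186) and the spool and tin at (330,240). The side picture shows the keeper at (280,188), the bolt at (297,212) and the screwdriver on the robot's side.

```bash
python3 - <<'E'
from h import *
P=[];C=[]
for n in('scene','side'):
    p,X=cloud(n); x=X.reshape(-1,3); c=p.reshape(-1,3)
    k=(x[:,2]>.092)&(x[:,2]<.125)&(np.abs(x[:,0]-.65)<.35)&(np.abs(x[:,1])<.4)
    q=x[k]; 
    r_=cv2.minAreaRect(q[:,:2].astype(np.float32)*1000); print(n,k.sum(),r_)
    for lo,hi in((.115,.125),(.125,.135),(.135,.145),(.145,.155),(.155,.19)):
        s=x[(x[:,2]>lo)&(x[:,2]<hi)&(np.abs(x[:,0]-.65)<.35)&(np.abs(x[:,1])<.4)]
        print(lo,len(s),s.mean(0) if len(s) else '',s[:,:2].std(0) if len(s) else '')
E
```

```text
scene 10131 ((632.9396362304688, 130.62783813476562), (731.7536010742188, 391.07794189453125), 47.963768005371094)
0.115 238 [0.63838384 0.12805993 0.1204123 ] [0.11656619 0.08595946]
0.125 610 [0.6148968  0.0972743  0.12883344] [0.10471429 0.07858394]
0.135 436 [0.67999182 0.16403007 0.13882783] [0.10795307 0.07586051]
0.145 95 [0.85580606 0.27216829 0.15020348] [0.13444282 0.09753351]
0.155 244 [0.8276944  0.25470262 0.1679731 ] [0.15580719 0.111431  ]
side 11657 ((652.039794921875, 151.74551391601562), (803.47607421875, 390.1640625), 48.26076889038086)
0.115 191 [0.63635543 0.12539999 0.12009512] [0.12622487 0.09411758]
0.125 509 [0.597871   0.08137103 0.12988251] [0.09532362 0.08144599]
0.135 332 [0.6279652  0.1157701  0.13949193] [0.10403689 0.08975315]
0.145 43 [0.82133046 0.25729637 0.15013129] [0.16375863 0.12308262]
0.155 123 [0.74197718 0.1969461  0.16963075] [0.18447686 0.13379024]
```

```bash
python3 - <<'E'
from h import *
for n in('scene','side'):
    p,X=cloud(n); x=X.reshape(-1,3)
    k=(x[:,2]>.08)&(x[:,2]<.18)
    H=np.zeros((450,450),np.uint8); ij=np.round(np.stack([x[k,0]-.2,x[k,1]+.4],1)*500).astype(int)
    ok=((ij>=0)&(ij<450)).all(1); H[ij[ok,1],ij[ok,0]]=255
    H=cv2.morphologyEx(H,cv2.MORPH_CLOSE,np.ones((5,5))); H=cv2.morphologyEx(H,cv2.MORPH_OPEN,np.ones((9,9)))
    N,L,S,_=cv2.connectedComponentsWithStats(H)
    for i in range(1,N):
        if S[i,4]>3000:
            yy,xx=np.where(L==i); rc=cv2.minAreaRect(np.stack([xx*2+200,yy*2-400],1).astype(np.float32)); print(n,S[i],rc)
E
```

```text
scene [   91   107   156   209 20930] ((534.1741943359375, 19.421371459960938), (386.30865478515625, 243.44790649414062), 77.00537872314453)
side [   88   104   154   210 21562] ((532.162841796875, 16.889801025390625), (388.757568359375, 242.46522521972656), 76.94474792480469)
```

```bash
python3 -m crank '[[[4.2,-2,-1],[0,0,0]],[[4.2,-2,-1],[0,0,0]],[[4.2,-2,-1],[0,0,0]],[[4.2,-2,-1],[0,0,0]],[[4.2,-2,-1],[0,0,0]]]' 8.5 40
python3 -m crank '[[[4.2,-2,-1],[0,0,0]],[[4.2,-2,-1],[0,0,0]],[[4.2,-2,-1],[0,0,0]],[[4.2,-2,-1],[0,0,0]],[[4.2,-2,-1],[0,0,0]]]'
```

```text
clock: 0.6
tcp_pos: [0.3329, -0.5128, 0.256]
orientation: [-3.122, -0.349, 0.001]
contact_force: [0.7, 0.1, 0.1]
grip_width: 0.085
gripper_force: 0.0
clock: 1.1
tcp_pos: [0.5155, -0.369, 0.3061]
orientation: [-3.122, -0.349, 0.001]
contact_force: [-0.4, -1.3, -1.1]
grip_width: 0.0848
gripper_force: 0.0
```

```bash
python3 -m crank '[[[1.4,-4.7,0],[0,0,0]],[[1.4,-4.7,0],[0,0,0]],[[1.4,-4.7,0],[0,0,0]],[[1.4,-4.7,0],[0,0,0]],[[1.4,-4.7,0],[0,0,0]]]' >/dev/null
python3 -m crank '[[[1.4,-4.7,0],[0,0,0]],[[1.4,-4.7,0],[0,0,0]],[[1.4,-4.7,0],[0,0,0.14]],[[1.4,-4.7,0],[0,0,0.14]],[[0,0,0],[0,0,0.14]]]'
python3 -m crank '[[[0,0,0],[0,0,0.03]],[[0,0,0],[0,0,0]]]'
python3 - <<'E'
from h import *
a,d=grab('wrist','w1'); cv2.imwrite('pics/w1.png',a[...,::-1])
E
```

```text
clock: 2.1
tcp_pos: [0.5494, 0.0715, 0.3058]
orientation: [-3.126, 0.274, 0.001]
contact_force: [-0.3, -1.0, 0.2]
grip_width: 0.0851
gripper_force: 0.0
clock: 2.3
tcp_pos: [0.5497, 0.062, 0.3056]
orientation: [3.123, -0.328, -0.001]
contact_force: [-0.8, -0.1, -0.1]
grip_width: 0.0854
gripper_force: 0.0
```

View pics/w1.png

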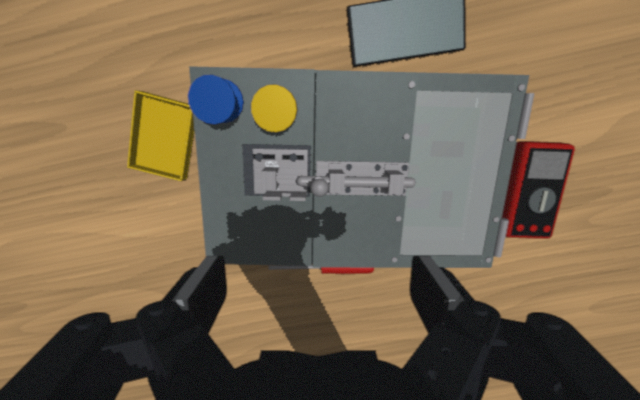

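The wrist picture shows the box square in view, knob at about (319,186), the keeper at (275,172), the tin at (273,108), the spool at (215,100), and the cover joint at column 314.

```bash
python3 - <<'E'
from h import *
p,X=cloud('wrist','w1')
v,u=np.mgrid[:400,:640]
k=(u>300)&(u<340)&(v>165)&(v<205)&(X[...,2]>.155)&(X[...,2]<.2)
q=X[k]; print('ball',len(q),q.mean(0),q.min(0),q.max(0))
R=cv2.Rodrigues(np.load('pics/w1.npz')['rv'])[0];print(R)
# deck rectangle
k=(X[...,2]>.085)&(X[...,2]<.13)&(u>150)&(u<560)&(v<275)&(v>50)
m=k.astype(np.uint8); N,L,S,_=cv2.connectedComponentsWithStats(m); i=1+S[1:,4].argmax()
q=X[L==i]; rc=cv2.minAreaRect(q[:,:2].astype(np.float32)*1000); print(rc)
th=np.radians(77); ey=np.array([np.cos(th),np.sin(th)]); ex=np.array([ey[1],-ey[0]])
c=np.array(rc[0])/1000
def bx(P): return np.stack([(P[...,:2]-c)@ex,(P[...,:2]-c)@ey,P[...,2]],-1)*1000
B=bx(X); np.save('pics/B.npy',B)
for pt in((319,186),(273,108),(215,100),(265,150),(309,150),(390,185),(345,165),(270,200)): print(pt,B[pt[1],pt[0]].round(1))
cv2.imwrite('pics/w1c.png',cv2.resize(p[130:215,230:430,::-1],None,fx=4,fy=4,interpolation=cv2.INTER_CUBIC)[:,:800])
E
```

```text
ball 259 [0.55159048 0.05937089 0.18010354] [0.54190438 0.05075081 0.17472072] [0.5591391  0.06840683 0.18496088]
[[ 9.78183255e-01 -2.07742454e-01 -7.70334547e-04]
 [-2.07743112e-01 -9.78183001e-01 -9.03655139e-04]
 [-5.65800623e-04  1.04397202e-03 -9.99999295e-01]]
((536.016357421875, 15.2315673828125), (385.5289001464844, 240.65882873535156), 76.90120697021484)
(319, 186) [  7.2  46.4 182.8]
(273, 108) [ 77.9  95.9 129. ]
(215, 100) [ 84.5 152.5 141.1]
(265, 150) [ 30.7 109.9 102.9]
(309, 150) [ 31.6  58.2 103.4]
(390, 185) [ -1.3 -32.5 136.3]
(345, 165) [ 15.7  15.7 109.7]
(270, 200) [-30.9 105.8 100.9]
```

View pics/w1c.png

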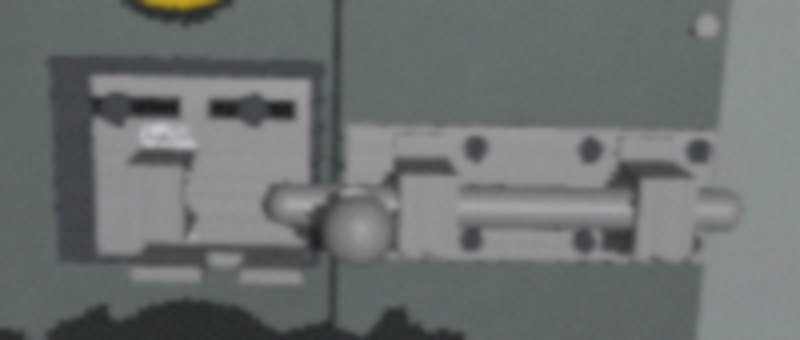

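The crop shows the ball at crop (357,228), i.e. full (319,187), and the nose at (275,200). The side plate is at row 272 with its notch gap at columns 203–240, i.e. full (285.4,198).

```bash
python3 - <<'E'
from h import *
c=np.array([.536,.0152]);th=np.radians(77); ey=np.array([np.cos(th),np.sin(th)]); ex=np.array([ey[1],-ey[0]])
D=np.load('pics/w1.npz')
def ray(u,v,z):
    a=world('wrist',u,v,.1,'w1');b=world('wrist',u,v,.4,'w1'); t=(z-a[2])/(b[2]-a[2]); w=a+t*(b-a); return w,np.round(np.array([(w[:2]-c)@ex,(w[:2]-c)@ey])*1000,1)
for n,u,v,z in(('ball',319.2,187,.175),('notchL',230+203/4,198,.132),('notchR',230+240/4,198,.132),('plateL',262.5,198.5,.132),('plateR',305.7,198.5,.132),('eyeNear',277,180,.1315),('base L',242.5,170,.102),('base R',310,170,.102),('rod',230+550/4,182,.127),('rodR',400,182,.127)):
    w,b=ray(u,v,z); print(n,w.round(4),b)
o=monitor.get_obs(); print(o['tcp_pos'],o['orientation'])
E
```

```text
ball [0.5506 0.0592 0.175 ] [ 4.4 46.1]
notchL [0.5371 0.1062 0.132 ] [-19.4  89. ]
notchR [0.5349 0.096  0.132 ] [-19.3  78.5]
plateL [0.5408 0.1266 0.132 ] [-20.4 109.6]
plateR [0.5306 0.0788 0.132 ] [-19.5  60.7]
eyeNear [0.558  0.1054 0.1315] [ 1.2 92.9]
base L [0.5731 0.148  0.102 ] [  6.3 137.7]
base R [0.5562 0.0688 0.102 ] [ 7.7 56.8]
rod [0.5336 0.0066 0.127 ] [-0.4 -8.9]
rodR [ 0.526  -0.0294  0.127 ] [  0.3 -45.7]
[0.54974571 0.06158864 0.30570357] [ 3.12350589e+00 -3.28384625e-01 -8.21370445e-04]
```

```bash
python3 -m crank '[[[0.14,0.22,4],[0,0,0.018]],[[0,0,4],[0,0,0]],[[0,0,3.5],[0,0,0]],[[0,0,2],[0,0,0]],[[0,0,1.7],[0,0,0]]]' 5 50
python3 -m crank '[[[0,0,0],[0,0,0]],[[0,0,0],[0,0,0]]]'
python3 - <<'E'
from h import *
a,d=grab('wrist','w2'); cv2.imwrite('pics/w2.png',a[...,::-1])
E
```

```text
clock: 2.85
tcp_pos: [0.55, 0.0587, 0.1523]
orientation: [3.12, -0.358, -0.003]
contact_force: [0.9, 0.0, -0.6]
grip_width: 0.0499
gripper_force: 0.0
clock: 3.05
tcp_pos: [0.551, 0.0596, 0.1544]
orientation: [3.121, -0.358, -0.0]
contact_force: [0.1, -0.3, -0.1]
grip_width: 0.0504
gripper_force: 0.0
```

View pics/w2.png

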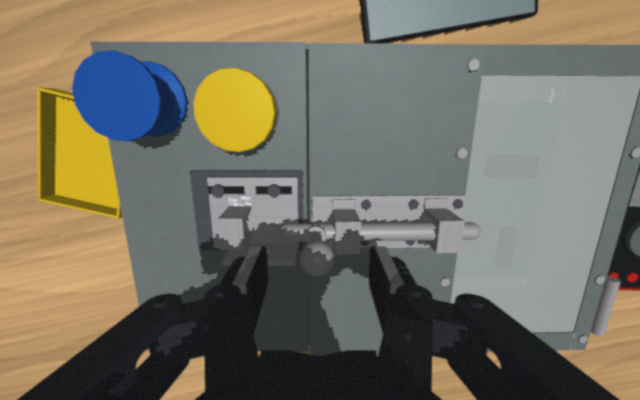

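The ball (318,258) is centred between the pads (columns 262 and 372), so I close on it.

```bash
python3 -m crank '[[[0,0,0],[0,0,0]],[[0,0,0],[0,0,0]],[[0,0,0],[0,0,0]],[[0,0,0],[0,0,0]],[[0,0,0],[0,0,0]]]' 0 50
python3 -m crank '[[[0,0,0.2],[0,0,0]],[[0,0,0.2],[0,0,0]],[[0,0,0],[0,0,0]]]'
python3 -m crank '[[[0,0,0.2],[0,0,0]],[[0,0,0],[0,0,0]]]'
```

```text
clock: 3.6
tcp_pos: [0.5513, 0.0609, 0.1546]
orientation: [-3.121, 0.357, -0.002]
contact_force: [-0.3, 0.3, 2.3]
grip_width: 0.0
gripper_force: 1.5
clock: 3.9
tcp_pos: [0.5518, 0.0619, 0.1508]
orientation: [-3.12, 0.356, -0.003]
contact_force: [0.9, 1.1, 7.9]
grip_width: 0.0001
gripper_force: 3.7
clock: 4.1
tcp_pos: [0.5524, 0.0622, 0.1493]
orientation: [-3.119, 0.356, -0.005]
contact_force: [0.3, 2.4, 9.0]
grip_width: -0.0002
gripper_force: 4.7
```

```bash
python3 - <<'E'
from h import *
a,d=grab('wrist','w3'); b,_=grab('side','s3'); cv2.imwrite('pics/w3.png',np.hstack([a[180:400,220:420,::-1].repeat(2,0).repeat(2,1),cv2.resize(b[150:260,210:310,::-1],(400,440))]))
E
```

```text
(no output)
```

View pics/w3.png

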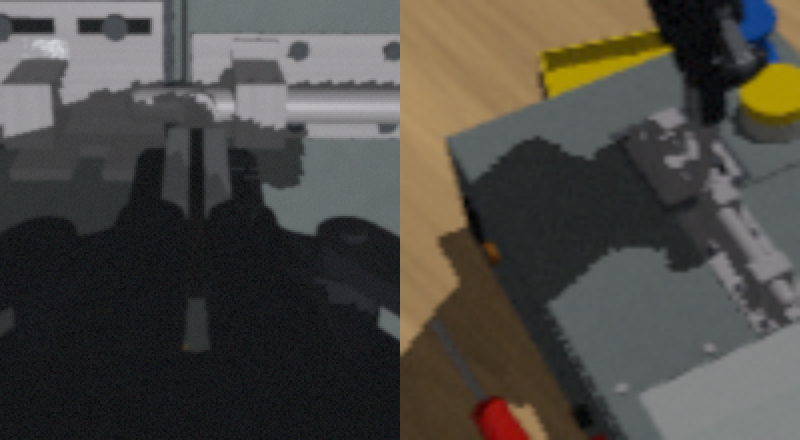

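```bash
python3 - <<'E'
from h import *
p,X=cloud('wrist','w2')
q=X[245:272,303:334].reshape(-1,3); q=q[(q[:,2]>.16)&(q[:,2]<.2)]; print('w2 ball',len(q),q.mean(0),q.max(0),X[258,318])
p,X=cloud('wrist','w3')
for (v,u) in((240,313),(250,308),(250,328),(258,318),(225,318),(270,310),(230,300)): print(u,v,X[v,u].round(3))
p,X=cloud('side','s3'); x=X.reshape(-1,3); k=(x[:,2]>.1)&(x[:,2]<.19)&(np.hypot(x[:,0]-.545,x[:,1]-.06)<.07)
# points on robot side of rod
ey=np.array([.225,.974]);ex=np.array([.974,-.225]);c=np.array([.536,.0152])
b=np.c_[(x[k][:,:2]-c)@ex,(x[k][:,:2]-c)@ey,x[k][:,2]]*1000
s=b[(b[:,2]>112)&(b[:,0]<-12)]; print(len(s)); print(s[np.lexsort((s[:,1],))][::max(1,len(s)//25)].round(0))
print(monitor.get_obs())
E
```

```text
w2 ball 782 [0.5531977  0.05842033 0.18018038] [0.55929842 0.06723669 0.18428211] [0.55422015 0.05787557 0.18236701]
313 240 [0.554 0.064 0.149]
308 250 [0.565 0.063 0.187]
328 250 [0.563 0.054 0.187]
318 258 [0.564 0.058 0.195]
318 225 [0.554 0.061 0.127]
310 270 [0.565 0.062 0.205]
300 230 [0.553 0.073 0.124]
111
[[-13.  21. 121.]
 [-13.  21. 124.]
 [-15.  23. 116.]
 [-15.  27. 134.]
 [-14.  30. 120.]
 [-15.  34. 123.]
 [-13.  36. 132.]
 [-26.  62. 114.]
 [-22.  63. 119.]
 [-23.  66. 131.]
 [-25.  67. 128.]
 [-25.  72. 130.]
 [-24.  75. 131.]
 [-26.  76. 131.]
 [-25.  80. 119.]
 [-24.  90. 117.]
 [-22.  91. 130.]
 [-25.  92. 116.]
 [-14.  94. 134.]
 [-26.  95. 121.]
 [-14.  97. 121.]
 [-24.  98. 132.]
 [-15. 100. 125.]
 [-14. 101. 131.]
 [-23. 104. 134.]
 [-26. 107. 122.]
 [-22. 108. 133.]
 [-15. 108. 115.]]
{'clock': 4.2, 'joints': array([ 0.04643209,  0.36494194, -0.33453191,  1.88460532,  0.14778303,
        0.91198361, -2.15609571]), 'qvel': array([ 0.00052164, -0.00258593,  0.00011697, -0.00016942, -0.00134007,
       -0.00126192,  0.00239198]), 'tau': array([ 1.19922984e+00, -4.31967759e+01, -9.59263332e-01, -2.09018540e+01,
        5.45866862e-01,  2.64501404e-01,  3.37095917e-03]), 'tcp_pos': array([0.55237163, 0.06220006, 0.14943344]), 'orientation': array([-3.1191553 ,  0.35610319, -0.00532788]), 'contact_force': array([0.96706876, 1.78589037, 9.95729051]), 'moment': array([ 0.53235122, -0.02239166, -0.02224473]), 'gripper_force': 4.641973972320557, 'grip_width': -6.621005884886174e-05}
```

```bash
python3 -m crank '[[[0,0,-0.3],[0,0,0]],[[0,0,-0.3],[0,0,0]],[[0,0,-0.2],[0,0,0]],[[0,0,0],[0,0,0]]]'
python3 - <<'E'
from h import *
a,d=grab('scene','c4'); m,f=cam('scene')
p,X=cloud('scene','c4')
w=np.array([.5515,.06,.165]); q=np.array(m['R'])@w+m['t']; u,v=int(f*q[0]/q[2]+m['cx']),int(f*q[1]/q[2]+m['cy']); print(u,v)
cr=cv2.resize(a[v-35:v+35,u-50:u+50,::-1],None,fx=6,fy=6,interpolation=cv2.INTER_CUBIC)
cv2.imwrite('pics/c4.png',cr)
E
```

```text
clock: 4.6
tcp_pos: [0.5507, 0.0606, 0.1559]
orientation: [3.121, -0.358, -0.0]
contact_force: [1.0, 0.3, 1.2]
grip_width: -0.0002
gripper_force: 0.7
344 188
```

View pics/c4.png

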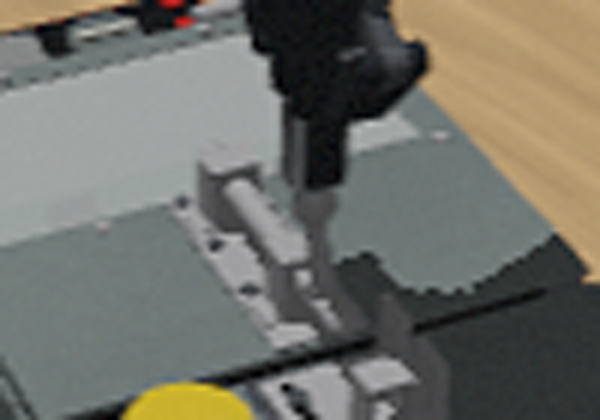

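The crop shows the closed fingertips ending at about (315,190), with the ball or stem directly beneath at (320,205). The fingers have not enclosed it. I'll check the depths.

```bash
python3 - <<'E'
from h import *
p,X=cloud('scene','c4')
ey=np.array([.225,.974]);ex=np.array([.974,-.225]);c=np.array([.536,.0152])
u0,v0=344-50,188-35
for y in range(110,330,12):
  for x in (300,315,322,330):
    P=X[v0+y//6,u0+x//6]; print((x,y),np.round(np.r_[(P[:2]-c)@ex,(P[:2]-c)@ey,P[2]]*1000).astype(int) if P[2]==P[2] else None,end=' ')
  print()
P,X=cloud('wrist','w3')
for v in range(225,262,4): print(v,[tuple(np.round(np.r_[(X[v,u][:2]-c)@ex,(X[v,u][:2]-c)@ey,X[v,u][2]]*1000).astype(int)) for u in (304,311,317,323,330)])
E
```

```text
(300, 110) [ 14  60 224] (315, 110) [ 16  74 234] (322, 110) [ 13  73 233] (330, 110) [ 15  85 241] 
(300, 122) [ 11  55 215] (315, 122) [  9  60 218] (322, 122) [ 15  77 230] (330, 122) [ 14  84 235] 
(300, 134) [ 12  57 211] (315, 134) [  9  61 214] (322, 134) [  7  61 213] (330, 134) [  1  60 210] 
(300, 146) [ 10  53 203] (315, 146) [  8  60 207] (322, 146) [  7  62 208] (330, 146) [  1  59 204] 
(300, 158) [ 10  53 197] (315, 158) [  9  61 202] (322, 158) [  7  62 203] (330, 158) [  1  59 199] 
(300, 170) [ 10  53 192] (315, 170) [  8  60 197] (322, 170) [  7  61 197] (330, 170) [  0  59 193] 
(300, 182) [ 10  55 188] (315, 182) [ 10  64 194] (322, 182) [  6  62 191] (330, 182) [  3  64 192] 
(300, 194) [ 10  55 182] (315, 194) [  5  54 180] (322, 194) [  3  55 180] (330, 194) None 
(300, 206) [  9  52 174] (315, 206) [  5  55 175] (322, 206) [  3  55 175] (330, 206) [ -2  55 173] 
(300, 218) [  8  52 168] (315, 218) [  5  55 170] (322, 218) [  4  57 171] (330, 218) [ -2  56 168] 
(300, 230) [-26 -16 105] (315, 230) [  3  52 161] (322, 230) [  1  52 161] (330, 230) [-39 -13 102]
[... 2505 characters left out ...]
(np.int64(17), np.int64(52), np.int64(190)), (np.int64(18), np.int64(49), np.int64(190)), (np.int64(17), np.int64(46), np.int64(190)), (np.int64(17), np.int64(43), np.int64(189))]
257 [(np.int64(17), np.int64(54), np.int64(194)), (np.int64(17), np.int64(51), np.int64(194)), (np.int64(17), np.int64(49), np.int64(193)), (np.int64(18), np.int64(46), np.int64(194)), (np.int64(17), np.int64(43), np.int64(193))]
261 [(np.int64(17), np.int64(54), np.int64(198)), (np.int64(17), np.int64(51), np.int64(198)), (np.int64(17), np.int64(49), np.int64(198)), (np.int64(17), np.int64(46), np.int64(197)), (np.int64(17), np.int64(43), np.int64(197))]<stdin>:10: RuntimeWarning: invalid value encountered in cast
```

Both cameras show the physical fingertips about 30 mm above the reported TCP, so they closed on top of the ball. I'll open, go down 30 mm more and grasp again.

```bash
python3 -m crank '[[[0,0,-0.4],[0,0,0]],[[0,0,-0.4],[0,0,0]],[[0,0,0],[0,0,0]],[[0.1,0.1,0],[0,0,0]],[[0,0,0],[0,0,0]]]' 5 50
python3 -m crank '[[[0,0,1],[0,0,0]],[[0,0,1],[0,0,0]],[[0,0,1],[0,0,0]],[[0,0,0.8],[0,0,0]],[[0,0,0],[0,0,0]]]'
python3 - <<'E'
from h import *
a,d=grab('wrist','w5'); p,X=cloud('wrist','w5')
q=X[235:300,280:360].reshape(-1,3); q=q[(q[:,2]>.16)&(q[:,2]<.187)]; print(len(q),np.median(q,0),q.max(0),monitor.get_obs()['tcp_pos'])
E
```

```text
clock: 5.15
tcp_pos: [0.5515, 0.0592, 0.1639]
orientation: [3.121, -0.358, -0.0]
contact_force: [0.2, -0.5, 0.0]
grip_width: 0.05
gripper_force: 0.0
clock: 5.65
tcp_pos: [0.5504, 0.0593, 0.1242]
orientation: [3.12, -0.357, -0.005]
contact_force: [-0.5, -0.3, 0.2]
grip_width: 0.0502
gripper_force: 0.0
1169 [0.55553204 0.05811144 0.17947809] [0.56037181 0.06806187 0.18404753] [0.55090832 0.05942729 0.12507184]
```

```bash
python3 -m crank '[[[0,0,0],[0,0,0]],[[0,0,0],[0,0,0]],[[0,0,0],[0,0,0]],[[0,0,0],[0,0,0]],[[0,0,0],[0,0,0]]]' 0 60
python3 -m crank '[[[0,0,0.3],[0,0,0]],[[0,0,0.3],[0,0,0]],[[0,0,0],[0,0,0]]]'
```

```text
clock: 6.2
tcp_pos: [0.552, 0.0598, 0.1264]
orientation: [-3.121, 0.358, -0.002]
contact_force: [0.9, 0.5, 0.3]
grip_width: 0.0142
gripper_force: 58.4
clock: 6.5
tcp_pos: [0.5526, 0.0605, 0.1209]
orientation: [-3.12, 0.356, -0.003]
contact_force: [-0.3, 3.3, 8.3]
grip_width: 0.0148
gripper_force: 59.0
```

```bash
python3 -m crank '[[[0,-0.2,0.2],[0,0,0]],[[0,0,0],[0,0,0]]]'
python3 -m crank '[[[0,0,0.15],[0,0,0]],[[0,0,0],[0,0,0]]]'
python3 -m crank '[[[0,0,0.15],[0,0,0]],[[0,0,0],[0,0,0]]]'
```

```text
clock: 6.7
tcp_pos: [0.5531, 0.0611, 0.1191]
orientation: [3.121, -0.358, 0.003]
contact_force: [-1.4, -0.6, 9.2]
grip_width: 0.0147
gripper_force: 59.2
clock: 6.9
tcp_pos: [0.5544, 0.0609, 0.1187]
orientation: [3.121, -0.359, 0.008]
contact_force: [-0.6, -1.8, 14.7]
grip_width: 0.0147
gripper_force: 59.6
clock: 7.1
tcp_pos: [0.5556, 0.0608, 0.1184]
orientation: [-3.121, 0.359, -0.012]
contact_force: [0.5, -2.5, 20.9]
grip_width: 0.0149
gripper_force: 60.0
```

```bash
python3 -m crank '[[[0,-0.3,-0.12],[0,0,0]],[[0,-0.3,0],[0,0,0]],[[0,-0.3,0],[0,0,0]],[[0,-0.3,0],[0,0,0]]]'
python3 -m crank '[[[0,-0.3,0],[0,0,0]],[[0,-0.2,0],[0,0,0]]]'
```

```text
clock: 7.5
tcp_pos: [0.5574, 0.0718, 0.1186]
orientation: [3.12, -0.36, 0.009]
contact_force: [-0.9, -2.2, 15.5]
grip_width: 0.0147
gripper_force: 59.4
clock: 7.7
tcp_pos: [0.5586, 0.0769, 0.1186]
orientation: [3.12, -0.359, 0.009]
contact_force: [0.3, -3.6, 15.2]
grip_width: 0.0144
gripper_force: 59.4
```

```bash
for i in 1; do python3 -m crank '[[[0,-0.25,0],[0,0,0]],[[0,-0.25,0],[0,0,0]]]'; done
python3 -m crank '[[[0,-0.25,0],[0,0,0]],[[0,-0.25,0],[0,0,0]]]'
python3 -m crank '[[[0,-0.25,0],[0,0,0]],[[0,-0.25,0],[0,0,0]]]'
```

```text
clock: 7.9
tcp_pos: [0.5597, 0.0816, 0.1186]
orientation: [3.12, -0.36, 0.009]
contact_force: [0.2, -3.2, 15.1]
grip_width: 0.015
gripper_force: 59.4
clock: 8.1
tcp_pos: [0.5608, 0.0865, 0.1186]
orientation: [3.12, -0.36, 0.009]
contact_force: [1.1, -2.7, 16.3]
grip_width: 0.0149
gripper_force: 59.4
clock: 8.3
tcp_pos: [0.562, 0.0914, 0.1187]
orientation: [3.12, -0.36, 0.009]
contact_force: [0.3, -2.9, 15.6]
grip_width: 0.0146
gripper_force: 59.4
```

```bash
python3 -m crank '[[[0,-0.2,0],[0,0,0]],[[0,-0.2,0],[0,0,0]]]'
python3 -m crank '[[[0,-0.1,0],[0,0,0]],[[0,-0.1,0],[0,0,0]]]'
python3 -m crank '[[[0,-0.1,0],[0,0,0]],[[0,0,0],[0,0,0]]]'
```

```text
clock: 8.5
tcp_pos: [0.5629, 0.0953, 0.1186]
orientation: [3.12, -0.36, 0.009]
contact_force: [0.4, -3.3, 15.0]
grip_width: 0.0148
gripper_force: 59.4
clock: 8.7
tcp_pos: [0.5634, 0.0973, 0.1187]
orientation: [3.12, -0.36, 0.009]
contact_force: [0.7, -4.7, 16.2]
grip_width: 0.0148
gripper_force: 59.4
clock: 8.9
tcp_pos: [0.5636, 0.0984, 0.1186]
orientation: [3.121, -0.36, 0.009]
contact_force: [1.1, -3.0, 15.6]
grip_width: 0.0147
gripper_force: 59.4
```

```bash
python3 -m crank '[[[0,-0.1,0],[0,0,0]],[[0,0,0],[0,0,0]]]'; python3 -m crank '[[[0,-0.1,0],[0,0,0]],[[0,0,0],[0,0,0]]]'
```

```text
clock: 9.1
tcp_pos: [0.5639, 0.0993, 0.1186]
orientation: [3.121, -0.36, 0.009]
contact_force: [1.4, -2.0, 14.8]
grip_width: 0.0147
gripper_force: 59.4
clock: 9.3
tcp_pos: [0.5641, 0.1003, 0.1186]
orientation: [3.121, -0.36, 0.009]
contact_force: [1.3, -2.4, 16.0]
grip_width: 0.0147
gripper_force: 59.4
```

```bash
python3 -m crank '[[[0,-0.1,0],[0,0,0]],[[0,0,0],[0,0,0]]]'; python3 -m crank '[[[0,-0.1,0],[0,0,0]],[[0,0,0],[0,0,0]]]'
```

```text
clock: 9.5
tcp_pos: [0.5644, 0.1013, 0.1187]
orientation: [3.121, -0.36, 0.009]
contact_force: [0.1, -2.9, 14.8]
grip_width: 0.0146
gripper_force: 59.4
clock: 9.7
tcp_pos: [0.5646, 0.1023, 0.1187]
orientation: [3.121, -0.36, 0.009]
contact_force: [1.2, -3.8, 15.1]
grip_width: 0.0143
gripper_force: 59.4
```

```bash
python3 -m crank '[[[0,-0.08,0],[0,0,0]],[[0,0,0],[0,0,0]]]'
```

```text
clock: 9.9
tcp_pos: [0.5647, 0.103, 0.1186]
orientation: [3.121, -0.36, 0.009]
contact_force: [0.8, -3.7, 14.6]
grip_width: 0.0148
gripper_force: 59.4
```

```bash
python3 -m crank '[[[0,-0.08,0],[0,0,0]],[[0,0,0],[0,0,0]]]'; python3 -m crank '[[[0,-0.08,0],[0,0,0]],[[0,0,0],[0,0,0]]]'
```

```text
clock: 10.1
tcp_pos: [0.5648, 0.1031, 0.1186]
orientation: [3.12, -0.36, 0.008]
contact_force: [0.7, -4.7, 16.7]
grip_width: 0.0148
gripper_force: 59.5
clock: 10.3
tcp_pos: [0.5648, 0.1031, 0.1186]
orientation: [3.119, -0.361, 0.008]
contact_force: [-0.2, -5.7, 18.3]
grip_width: 0.0144
gripper_force: 59.6
```

```bash
python3 -m crank '[[[0,-0.08,0],[0,0,0]],[[0,0,0],[0,0,0]]]'; python3 -m crank '[[[0,-0.08,0],[0,0,0]],[[0,0,0],[0,0,0]]]'
```

```text
clock: 10.5
tcp_pos: [0.5648, 0.1032, 0.1186]
orientation: [3.118, -0.361, 0.007]
contact_force: [-1.3, -7.9, 17.5]
grip_width: 0.0144
gripper_force: 59.7
clock: 10.7
tcp_pos: [0.5648, 0.1032, 0.1186]
orientation: [3.117, -0.362, 0.006]
contact_force: [-1.9, -8.5, 18.9]
grip_width: 0.0145
gripper_force: 59.8
```

Stop felt at TCP y = 0.1031, 0.6 mm from the seen estimate. I'll back off past the notch's middle and come forward again to 6.5 mm short of the stop.

```bash
python3 -m crank '[[[0,0.3,0],[0,0,0]],[[0,0.3,0],[0,0,0]],[[0,0.3,0],[0,0,0]],[[0,0.25,0],[0,0,0]],[[0,0,0],[0,0,0]]]'; python3 -m crank '[[[0,-0.1,0],[0,0,0]],[[0,-0.1,0],[0,0,0]],[[0,0,0],[0,0,0]]]'
```

```text
clock: 11.2
tcp_pos: [0.563, 0.097, 0.1187]
orientation: [-3.119, 0.358, -0.01]
contact_force: [2.1, 1.2, 13.6]
grip_width: 0.0145
gripper_force: 59.4
clock: 11.5
tcp_pos: [0.5631, 0.0973, 0.1187]
orientation: [3.121, -0.359, 0.008]
contact_force: [-0.4, -2.2, 15.1]
grip_width: 0.0148
gripper_force: 59.6
```

```bash
python3 - <<'E'
from h import *
e=np.array([.225,.974,0])
o=monitor.get_obs(); print(o['contact_force'])
for n,p,rv in(('free9.7',[.5646,.1023,.1187],[3.121,-.36,.009]),('9.9',[.5647,.103,.1186],[3.121,-.36,.009]),('10.3',[.5648,.1031,.1186],[3.119,-.361,.008]),('10.7',[.5648,.1032,.1186],[3.117,-.362,.006]),('11.2',[.563,.097,.1187],[-3.119,.358,-.01]),('now',o['tcp_pos'],o['orientation'])):
    R=cv2.Rodrigues(np.array(rv,float))[0]; print(n,round(float((np.array(p)-.049*R[:,2])@e)*1000,2), R[:,2].round(4))
E
```

```text
[-0.4376818  -2.21626228 15.1002985 ]
free9.7 226.64 [ 5.7e-03 -5.0e-04 -1.0e+00]
9.9 227.34 [ 5.7e-03 -5.0e-04 -1.0e+00]
10.3 227.56 [ 0.0049 -0.0023 -1.    ]
10.7 227.75 [ 0.0034 -0.0041 -1.    ]
11.2 221.02 [ 0.0066  0.0014 -1.    ]
now 221.4 [ 5.3e-03 -7.0e-04 -1.0e+00]
```

```bash
python3 -m crank '[[[0,0,-0.1],[0,0,0]],[[0,0,0],[0,0,0]],[[0,0,0],[0,0,0]],[[0,0,0],[0,0,0]],[[0,0,0],[0,0,0]]]' 5 60
python3 -m crank '[[[0,0,-1.5],[0,0,0]],[[0,0,-2],[0,0,0]],[[0,0,-1.4],[0,0,0]],[[1.4,0,0],[0,0,0]],[[1.4,0,0],[0,0,0]]]'
python3 -m crank '[[[0,0,0],[0,0,0]],[[0,0,0],[0,0,0]],[[0,0,0],[0,0,0]],[[0,0,0],[0,0,0]],[[0,0,0],[0,0,0]]]' 0 40
python3 - <<'E'
from h import *
a,d=grab('wrist','w6'); b,_=grab('side','s6')
p,X=cloud('side','s6'); ey=np.array([.225,.974]);ex=np.array([.974,-.225]);c=np.array([.536,.0152])
x=X.reshape(-1,3); B=np.c_[(x[:,:2]-c)@ex,(x[:,:2]-c)@ey,x[:,2]]*1000
k=(np.abs(B[:,0])<15)&(np.abs(B[:,1]-85)<16)&(B[:,2]>152)&(B[:,2]<190); q=B[k]; print('ball side',len(q),q.mean(0),q.min(0),q.max(0))
o=monitor.get_obs(); t=o['tcp_pos']; print((t[:2]-c)@ex,(t[:2]-c)@ey,t[2],o['orientation'])
E
```

```text
clock: 12.0
tcp_pos: [0.5601, 0.0979, 0.1168]
orientation: [3.121, -0.358, -0.001]
contact_force: [0.8, -0.5, -0.3]
grip_width: 0.05
gripper_force: 0.0
clock: 12.5
tcp_pos: [0.589, 0.0913, 0.1671]
orientation: [-3.121, 0.357, -0.003]
contact_force: [0.1, -0.3, -0.3]
grip_width: 0.0498
gripper_force: 0.0
clock: 13.0
tcp_pos: [0.5874, 0.0918, 0.1661]
orientation: [3.121, -0.357, -0.0]
contact_force: [0.3, 0.2, 0.3]
grip_width: 0.0002
gripper_force: 0.0
ball side 50 [  0.53597064  81.59795545 169.44265884] [ -5.66275977  75.44496728 152.81299513] [ 10.27463806  92.49375138 178.59608749]
0.03300663012370031 0.08613053413819477 0.16625925519826454 [ 3.12115068e+00 -3.57355819e-01  3.59215806e-05]
```

```bash
python3 -m crank '[[[0,0.15,2],[0,0,0]],[[0,0,2.1],[0,0,0]],[[0,0,0],[0,0,0]]]'
python3 -m crank '[[[-0.7,0,0],[0,0,0]],[[-0.6,0,0],[0,0,0]],[[-0.5,0,0],[0,0,0]]]'
python3 -m crank '[[[-0.5,0,0],[0,0,0]],[[-0.5,0,0],[0,0,0]],[[-0.5,0,0],[0,0,0]]]'
```

```text
clock: 13.4
tcp_pos: [0.5852, 0.0895, 0.1227]
orientation: [3.119, -0.357, -0.008]
contact_force: [-0.9, -0.3, -0.1]
grip_width: 0.0002
gripper_force: 0.0
clock: 13.7
tcp_pos: [0.5706, 0.0946, 0.1267]
orientation: [-3.12, 0.358, -0.005]
contact_force: [1.3, 0.2, 2.4]
grip_width: -0.0002
gripper_force: 0.8
clock: 14.0
tcp_pos: [0.555, 0.0979, 0.1254]
orientation: [-3.121, 0.357, -0.001]
contact_force: [2.4, 0.5, -1.0]
grip_width: -0.0001
gripper_force: 0.9
```

```bash
python3 -m crank '[[[-0.5,0,0.1],[0,0,0]],[[-0.5,0,0.2],[0,0,0]],[[-0.5,0,0.2],[0,0,0]]]'
python3 -m crank '[[[-0.4,0,0],[0,0,0]],[[0,0,0],[0,0,0]]]'
python3 - <<'E'
from h import *
b,_=grab('side','s7')
p,X=cloud('side','s7'); ey=np.array([.225,.974]);ex=np.array([.974,-.225]);c=np.array([.536,.0152])
x=X.reshape(-1,3); B=np.c_[(x[:,:2]-c)@ex,(x[:,:2]-c)@ey,x[:,2]]*1000
k=(B[:,0]<-27)&(B[:,0]>-60)&(np.abs(B[:,1]-85)<20)&(B[:,2]>108)&(B[:,2]<190); print(B[k][::max(1,k.sum()//15)].round(0))
o=monitor.get_obs(); t=o['tcp_pos']; print((t[:2]-c)@ex,(t[:2]-c)@ey,t[2])
E
```

```text
clock: 14.3
tcp_pos: [0.5403, 0.1009, 0.12]
orientation: [3.121, -0.358, 0.0]
contact_force: [1.2, -0.7, 0.2]
grip_width: 0.0001
gripper_force: 0.9
clock: 14.5
tcp_pos: [0.5362, 0.1017, 0.12]
orientation: [3.121, -0.358, -0.001]
contact_force: [2.7, -0.5, -1.0]
grip_width: -0.0002
gripper_force: 0.7
[[-34.  92. 186.]
 [-34.  75. 187.]
 [-31.  78. 177.]
 [-33.  89. 161.]
 [-33.  84. 162.]
 [-34.  80. 163.]
 [-42.  89. 156.]
 [-29.  74. 162.]
 [-39.  84. 155.]
 [-28.  72. 160.]
 [-38.  80. 154.]
 [-49.  85. 153.]
 [-36.  79. 151.]
 [-46.  80. 152.]
 [-30.  83. 141.]
 [-42.  78. 148.]
 [-48.  84. 143.]]
-0.01925709422336199 0.08432445055171642 0.12001943233522691
```

```bash
python3 -m crank '[[[0.3,0,-0.9],[0,0,0]],[[0,0,-1],[0,0,0]],[[-1.3,0,0],[0,0,0]],[[-1.5,0,0],[0,0,0]],[[0,0,0],[0,0,0]]]'
python3 -m crank '[[[0,0,0.5],[0,0,0]],[[0,0,0.5],[0,0,0]],[[0,0,0.4],[0,0,0]]]'
python3 -m crank '[[[0,0,0.4],[0,0,0]],[[0,0,0.4],[0,0,0]]]'
```

```text
clock: 15.05
tcp_pos: [0.5099, 0.1083, 0.1393]
orientation: [3.121, -0.355, -0.002]
contact_force: [-0.4, 0.3, -0.3]
grip_width: 0.0002
gripper_force: 0.0
clock: 15.35
tcp_pos: [0.5122, 0.1076, 0.1246]
orientation: [3.121, -0.358, -0.002]
contact_force: [-2.8, 0.8, 2.8]
grip_width: -0.0002
gripper_force: 1.3
clock: 15.55
tcp_pos: [0.5124, 0.1075, 0.1166]
orientation: [3.121, -0.358, -0.001]
contact_force: [-1.7, -0.3, 2.1]
grip_width: -0.0001
gripper_force: 0.9
```

```bash
python3 -m crank '[[[0,0,0.4],[0,0,0]],[[0,0,0.3],[0,0,0]],[[0,0,0.3],[0,0,0]]]'
python3 -m crank '[[[0,0,0.25],[0,0,0]],[[0,0,0.2],[0,0,0]]]'
python3 -m crank '[[[0,0,0.15],[0,0,0]],[[0,0,0],[0,0,0]]]'
```

```text
clock: 15.85
tcp_pos: [0.5125, 0.1075, 0.1069]
orientation: [3.121, -0.358, -0.0]
contact_force: [-1.3, -0.4, 1.3]
grip_width: -0.0
gripper_force: 0.6
clock: 16.05
tcp_pos: [0.5126, 0.1078, 0.103]
orientation: [-3.121, 0.358, -0.0]
contact_force: [-3.3, -0.2, 8.0]
grip_width: -0.0001
gripper_force: 4.0
clock: 16.25
tcp_pos: [0.5126, 0.1079, 0.1024]
orientation: [3.121, -0.357, 0.001]
contact_force: [-4.6, -0.8, 13.8]
grip_width: -0.0004
gripper_force: 6.9
```

```bash
python3 -m crank '[[[0,0,-0.5],[0,0,0]],[[0,0,-2],[0,0,0]],[[0,0,-4],[0,0,0]],[[0,0,-4.5],[0,0,0]],[[0,0,-4.5],[0,0,0]]]'
python3 -m crank '[[[0,0,-3],[0,0,0]],[[0,0,0],[0,0,0]]]'
python3 - <<'E'
from h import *
a,d=grab('wrist','w8'); b,_=grab('side','s8')
p,X=cloud('wrist','w8'); ey=np.array([.225,.974]);ex=np.array([.974,-.225]);c=np.array([.536,.0152])
B=np.stack([(X[...,:2]-c)@ex,(X[...,:2]-c)@ey,X[...,2]],-1)*1000
k=(B[...,0]<-30)&(B[...,0]>-65)&(abs(B[...,1]-84)<25)&(B[...,2]>108)&(B[...,2]<190); q=B[k]; print(len(q),q.mean(0),q.min(0),q.max(0),np.percentile(q[:,2],95))
v,u=np.where(k); print(u.mean(),v.mean())
u0,v0=int(u.mean()),int(v.mean())
cr=a[max(0,v0-75):v0+55,max(0,u0-100):u0+100,::-1]
cv2.imwrite('pics/w8.png',cv2.resize(cr,None,fx=4,fy=4,interpolation=cv2.INTER_CUBIC))
m=(abs(B[...,0])<3)&(B[...,1]>0)&(B[...,1]<30); print('rod z',np.nanmedian(B[m][:,2]))
for n,x0,y0,y1 in(('cover',60,-20,40),('deck',45,110,130)):
  m=(abs(B[...,0]-x0)<8)&(B[...,1]>y0)&(B[...,1]<y1); print(n,np.nanmedian(B[m][:,2]))
E
```

```text
clock: 16.75
tcp_pos: [0.5122, 0.1073, 0.2576]
orientation: [3.121, -0.358, -0.0]
contact_force: [0.9, 0.5, -0.7]
grip_width: -0.0
gripper_force: 0.0
clock: 16.95
tcp_pos: [0.5152, 0.1084, 0.2912]
orientation: [-3.118, 0.358, -0.014]
contact_force: [1.2, -0.0, -1.1]
grip_width: -0.0001
gripper_force: 0.0
242 [-42.66971328  85.3695147  128.00546267] [-53.36739198  76.64086757 122.47647946] [-30.82650949  94.27484414 132.40105287] 131.47925526434722
318.06198347107437 184.04132231404958
rod z 128.34603746369166
cover 102.10709549461026
deck 100.78626985398648
```

View pics/w8.png

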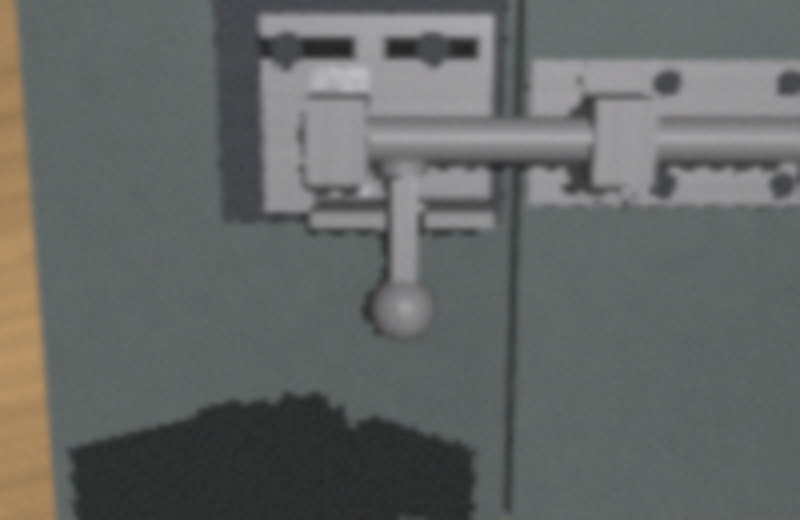

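The picture shows the stem lying in the notch at (405,215), the ball level with the rod at (403,310), and the nose through the eye at (335,140). The robot is clear.

```bash
python3 -c "
from h import *
print(r.hand_in())"
```

```text
the job is handed in; nothing more can be done
None
```

The cover is bolted shut: the nose is through the keeper's eye, the handle lies down in the notch and the arm is clear. I handed it in at about 17 s of the 61 s allowed; pushes on the bolt and handle peaked at about 9 N along the bolt and 14 N laying the handle down, under the 20 N limit.

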